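Tip the blue carrier out at the inspection station

ROBOT

A 7-joint arm with a two-finger parallel gripper is mounted at the origin on the work surface. World frame = base frame: x ahead of the robot, y to its left, z up, the work surface at z = 0. Lengths are in m, angles in rad, forces in N, time in s.
With the tool pointing down it reaches from about 0.4 to 0.85 m from the base axis. Payload 10.4 kg.
Tool frame: the origin (TCP) lies at the very end of the fingers, on their centre line; the grasp point (between the pads) lies 19 mm behind it; z points along the fingers, y is the line along which they close (so a half turn about z gives the same grasp; the last joint's range is limited). The gripper opens to 85 mm and grips with 20 to 120 N. Pads are 22 mm wide; open, the fingers measure 114 mm over their backs; the gripper's body (76 mm by 85 mm) begins 54 mm behind the grasp point. The pads swing forward as they close: fully open they stand 13 mm farther back than shut.
Start: joints at [-1.257, 0.332, -0.065, 1.46, 0.022, 1.35, -0.088], TCP at [0.207, 0.59, 0.231] pointing down, gripper open.
Joint ranges: [-2.6, 2.6], [-0.5, 2.12], [-1.47, 1.34], [0.16, 2.42], [-1.27, 4.41], [0.06, 2.06], [-2.6, 2.6]. Speed limits (rad/s): [2.22, 2.22, 2.79, 2.79, 3.14, 3.14, 3.14].

INTERFACE

Orientations are given as a unit quaternion [x, y, z, w].
In Python, from workcell import * gives the robot as it stands.
- The arm moves only by the tool step_arm, never from a script. Its argument "commands" is one flat list of numbers, 7 for each row, row after row: the finger opening in mm, from 0 to 85.4, then the shift along the world's x, y, z as a fraction of full scale, then the turn, a rotation vector about the world's x, y, z as a fraction of full scale. A call has exactly 10 rows; each row is the pose to reach, as a shift and turn from the pose commanded when the call began, turning the shorter way round; what a row does not reach only later rows make up. Full scale, the value 1, is 0.6 m for a shift and pi rad for a turn. A row lasts 1/8 s, in which the tool goes at most 62.5 mm and 10.7 degrees, less where a joint would pass 70% of its speed; a pose out of reach is approached as far as the arm can. A call with a number of a shift or a turn outside -1 to 1 is refused whole. A call with a gripper value outside its range is refused whole. The fingers move at their own pace and stop on an object; "squeeze" is the grip in N (left out, the last holds). Time passes only in rows, so rows that repeat a pose let the fingers close, or fill a call up. It gives the time, the measured TCP pose, the force, the opening and the grip force at its end, in the units of the state.
- get_obs(): the state, without advancing time (a new reading comes with each control period).
- camera(name): name is "scene" or "top" or "wrist"; returns the picture (480x640x3 uint8, red, green, blue); there is no depth.
- camera_params(name): a dict with "mtx" (3x3 intrinsics, pixels), "extrinsics" (4x4, takes a point from world to camera coordinates); the wrist camera has in their place "tool_from_camera" (4x4, takes a point from camera to tool coordinates, whose origin is the TCP and whose axes are the flange's). Camera axes: x right, y down, z forward; pixel columns grow to the right and rows downward; lengths in m; the calibration is good to about 2 mm. A picture is of the moment at which its call begins: read the wrist's pose just before it. camera_params takes no time and is no camera call.
- hand_in(): hands the job in; it is judged then, once.
The state is a dict: "clock": time; "joint_pos": joint angles; "joint_velocities": joint speeds; "tau": joint torques, N m; "position": TCP position; "ee_rot": TCP orientation; "ft_force": force on the tool from outside, world axes, zero at the start; "torque": the same for the moment, N m; "grip_width": opening from 0.0 (shut) to 1.0 (fully open); "grasp_force": force on a finger pad.
Only numpy, scipy, OpenCV 4.12 (cv2) and the standard library are available. Lean on these libraries where they do the work, as an engineer would, in place of code of your own. Each camera call takes 0.05 s, during which the arm holds its last target. There are 200 camera calls.

TASK

The ball in the blue carrier has passed inspection: push the blue carrier over the red edge stop so that it falls onto its side, mouth towards the black tray, and its white ball rolls out into the tray. Tip it over the stop, do not pick the carrier up, and leave it lying there. Leave the yellow carrier standing where it is.

Things in the scene. Friction and masses are not known exactly. Their poses are not given: they have to be found in the camera images.
- blue_carrier: Blue open box, 0.24-0.39 kg, 60 (x) x 90 (y) x 110 mm high, walls 4 mm, loose on the ledge, 2-12 mm short of the stop, nearly square to it. Origin: centre of underside; z to its mouth, x to the tray. A push at the middle of its robot-side face, 20-30 mm below the rim, under 10 N, towards the tray, slides it to the stop and tips it; past about 55 degrees (90 mm of push) it falls over by itself.
- blue_ball_center (a point): Centre of the loose white ceramic bearing ball, 30 mm in diameter, 45 g, inside the blue carrier.
- yellow_carrier: Yellow box of the same size and frame as the blue one, with a ball of its own, standing at the other place on the ledge, centres 145 to 195 mm apart along the stop (left and right vary). A bystander.
- station: Fixed tipping station. Origin: on the bench under the middle of the red stop's robot-side face; x runs from ledge over stop to tray, z up. Ledge: x -130 to 0 mm, top 35 mm above the bench. Red stop bar: x 0 to 8, top at 41 mm, full width. Black tray: x 8 to 215, y -180 to 180, floor at 5 mm, steel side and far walls up to 40 mm.
There are look-alikes about, which are no part of the job. Several things have the shape of the blue_carrier; the one meant has the colours described above.

How it is judged:
At the end, for the whole second after the job is handed in: The blue carrier lies at rest on its side across the stop or in the tray (its z axis 75 to 130 degrees from vertical and within about 43 degrees of the tipping direction), and its ball lies on the tray floor within the tray walls, outside the carrier. The ball may still roll gently (angle between blue_carrier's own z axis and vertical between 1.31 and 2.27 rad and angle between the z axis of blue_carrier and the x axis of station, either way round below 0.75 rad and x of blue_carrier in the frame of station between -0.07 and 0.14 m and linear speed of blue_carrier below 0.03 m/s and x of blue_ball_center in the frame of station between 0.008 and 0.215 m and y of blue_ball_center in the frame of station between -0.18 and 0.18 m and height (world z) of blue_ball_center below 0.035 m and (z of blue_ball_center in the frame of blue_carrier above 0.105 m or x of blue_ball_center in the frame of blue_carrier above 0.045 m or x of blue_ball_center in the frame of blue_carrier below -0.045 m or y of blue_ball_center in the frame of blue_carrier above 0.055 m or y of blue_ball_center in the frame of blue_carrier below -0.055 m)); the robot touches nothing.
It fails at once if the blue carrier is picked up: its underside's centre rises more than 95 mm above the ledge (height (world z) of blue_carrier above 0.13 m).
It fails at once if the yellow carrier is moved by more than 20 mm or tilted by more than 15 degrees (distance of yellow_carrier from where it was at the start of the episode above 0.02 m or angle between yellow_carrier's own z axis and vertical above 0.26 rad).
It also fails if it takes over 32 s, if anything falls off the work surface, if the arm or the gripper's body presses on something with over 40 N, if the wrist force passes 120 N, or if a joint passes its speed limit or range.

## Working session

There is one attempt and no reset: what is moved stays moved. The work goes in short steps, Python scripts to look and compute and a tool call to move; the robot and the scene stay as the last step left them, time stands still between calls to the robot, and variables do not carry over. Pictures are saved under pics/ and viewed, at most 10 in all, crops included, and the job is handed in when it is done.

Besides the shell and the picture viewer there is one more tool, called after ">>>" as name(argument=value, ...) on one line, values as JSON. step_arm: Moves the arm, as the interface text tells. Its arguments: {"type":"object","properties":{"commands":{"type":"array","items":{"type":"number"}},"squeeze":{"type":"number"}},"required":["commands"]}

```bash
mkdir -p pics
python3 - <<'E'
from workcell import *
import cv2,numpy as np
for n in("scene","top"):
    im=camera(n); cv2.imwrite(f"pics/{n}0.png",cv2.cvtColor(im,cv2.COLOR_RGB2BGR))
    p=camera_params(n); print(n,np.round(p["mtx"],1).tolist(),np.round(p["extrinsics"],4).tolist())
o=get_obs();print(o["clock"],o["position"],o["ee_rot"],o["grip_width"])
E
```

```text
scene [[481.2, 0.0, 317.2], [0.0, 481.2, 229.7], [0.0, 0.0, 1.0]] [[-0.7681, 0.64, -0.0187, 0.4057], [0.3961, 0.452, -0.7992, -0.2036], [-0.5031, -0.6213, -0.6007, 1.1162], [0.0, 0.0, 0.0, 1.0]]
top [[498.6, 0.0, 317.7], [0.0, 498.6, 244.6], [0.0, 0.0, 1.0]] [[-0.0137, -0.9994, 0.0321, 0.0585], [-0.9931, 0.0099, -0.1166, 0.5902], [0.1162, -0.0334, -0.9927, 0.8281], [0.0, 0.0, 0.0, 1.0]]
0.1 [0.20642119 0.58957958 0.2306253 ] [ 1.67587923e-01  9.85856933e-01 -6.22503541e-04 -8.61656518e-05] 0.9976251039967454
```

View pics/scene0.png

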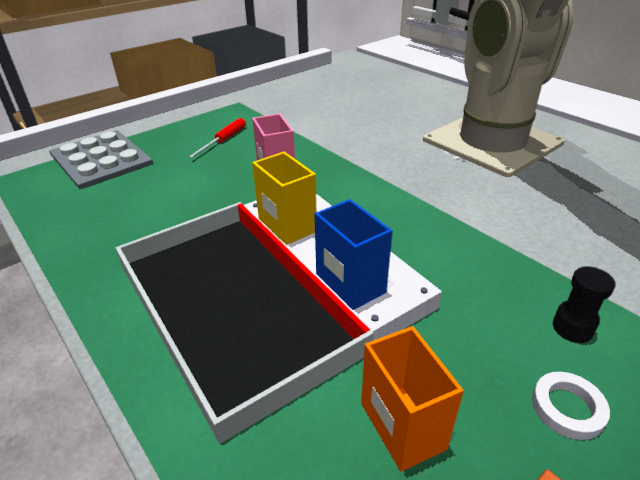

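View pics/top0.png

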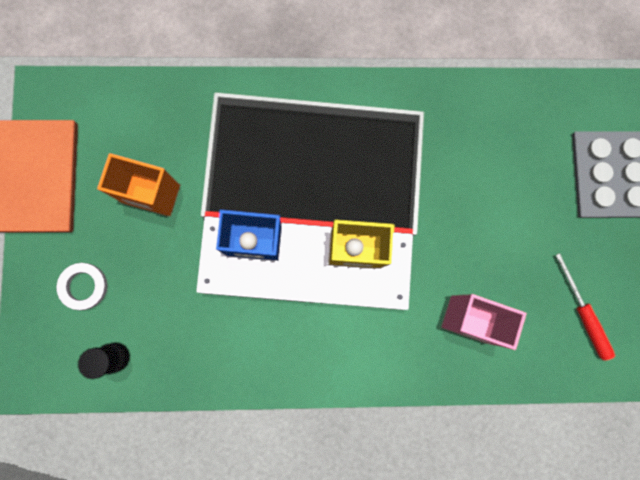

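The scene view shows blue at (352,255), yellow at (285,200), orange at (410,400) and pink at (273,135). In the top view they are at (249,236), (362,244), (140,180) and (485,322). Blue at (249,236) is the one meant: it is the only blue box, it stands on the white ledge at the red stop, and it holds a ball. Next I measure it and confirm with one crop.

```bash
cat > h.py <<'E'
import cv2,numpy as np
from workcell import *
def ray(n,uv,z):
    p=camera_params(n);K=np.array(p["mtx"]);E=np.array(p["extrinsics"]);R,t=E[:3,:3],E[:3,3]
    c=-R.T@t; d=R.T@np.linalg.inv(K)@[uv[0],uv[1],1]
    return c+d*(z-c[2])/d[2]
def blob(hsv,lo,hi):
    m=cv2.inRange(hsv,lo,hi);m=cv2.morphologyEx(m,cv2.MORPH_OPEN,np.ones((2,2),np.uint8))
    return max(cv2.findContours(m,cv2.RETR_EXTERNAL,cv2.CHAIN_APPROX_NONE)[0],key=cv2.contourArea)
E
python3 - <<'E'
from h import *
im=cv2.imread("pics/top0.png");h=cv2.cvtColor(im,cv2.COLOR_BGR2HSV)
for nm,lo,hi,z in(("blue",(105,120,90),(125,255,255),.145),("yellow",(22,120,130),(32,255,255),.145),("red",(0,180,150),(5,255,255),.041)):
    if nm=="red":
        h2=h.copy();h2[:, :195]=0;h2[:,430:]=0;h2[:190]=0;h2[250:]=0
    else:h2=h
    c=blob(h2,lo,hi)
    if nm=="red":
        m=cv2.inRange(h2,lo,hi);c=cv2.findNonZero(m)
    r=cv2.minAreaRect(c);b=cv2.boxPoints(r)
    P=np.array([ray("top",q,z) for q in b]);print(nm,np.round(b).tolist(),"\n",np.round(P[:,:2],4).tolist(),P.mean(0).round(4),"sides",np.linalg.norm(P[0]-P[1]).round(3),np.linalg.norm(P[1]-P[2]).round(3))
for nm,uv,z in(("ledge nearL",(197,292),.035),("ledge nearR",(408,308),.035),("trayfarL",(216,94),.04),("trayfarR",(423,112),.04)):print(nm,ray("top",uv,z).round(4))
cv2.imwrite("pics/crop.png",cv2.resize(im[190:320,190:430],None,fx=3.2,fy=3.2,interpolation=2))
E
```

```text
blue [[217.0, 252.0], [221.0, 210.0], [282.0, 215.0], [278.0, 257.0]] 
 [[0.5688, 0.2055], [0.6323, 0.2002], [0.6229, 0.1091], [0.5593, 0.1153]] [0.5958 0.1575 0.145 ] sides 0.064 0.092
yellow [[331.0, 261.0], [335.0, 220.0], [395.0, 224.0], [392.0, 266.0]] 
 [[0.5527, 0.0351], [0.6152, 0.0293], [0.6075, -0.0628], [0.5448, -0.0561]] [ 0.58   -0.0136  0.145 ] sides 0.063 0.092
red [[206.0, 215.0], [206.0, 210.0], [411.0, 228.0], [411.0, 233.0]] 
 [[0.6426, 0.2428], [0.6508, 0.2422], [0.617, -0.1105], [0.6088, -0.1095]] [0.6298 0.0662 0.041 ] sides 0.008 0.354
ledge nearL [0.5118 0.2572 0.035 ]
ledge nearR [ 0.4799 -0.1014  0.035 ]
trayfarL [0.8596 0.2278 0.04  ]
trayfarR [ 0.8262 -0.1393  0.04  ]
```

View pics/crop.png

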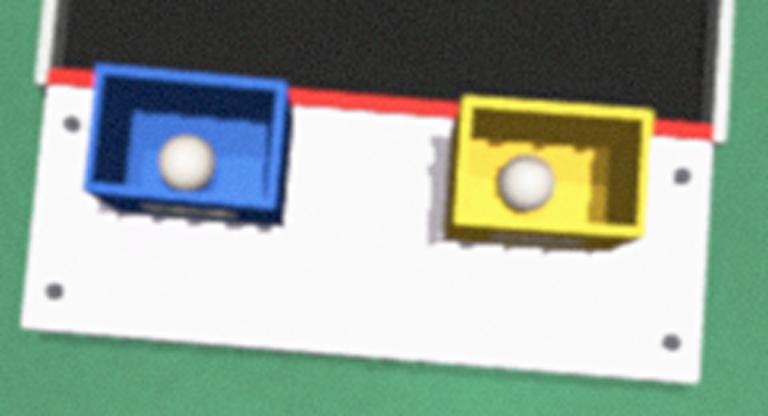

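The crop confirms it: blue at left with its ball, square to the red stop, and yellow upright at right. The measurements agree with the given sizes:
- **Sizes:** rim 64 x 92 mm, centres 173 mm apart, gap to the stop about 8 mm.
- **Push axis:** (0.995, -0.10).
- **Contact point:** robot-side face middle at about (0.566, 0.161).

I'll move above a point behind it.

>>> step_arm(commands=[30, 0.05, -0.07, 0, 0, 0, 0.008, 30, 0.11, -0.14, 0, 0, 0, 0.016, 30, 0.16, -0.21, 0, 0, 0, 0.024, 30, 0.22, -0.28, 0, 0, 0, 0.032, 30, 0.27, -0.36, 0, 0, 0, 0.04, 30, 0.33, -0.43, 0, 0, 0, 0.048, 30, 0.38, -0.5, 0, 0, 0, 0.056, 30, 0.44, -0.57, 0, 0, 0, 0.064, 30, 0.49, -0.64, 0, 0, 0, 0.072, 30, 0.54, -0.71, 0, 0, 0, 0.077], squeeze=20)

```text
clock: 1.35
position: [0.5312, 0.1624, 0.2311]
ee_rot: [0.047, 0.999, -0.0, -0.0]
ft_force: [0.1, 0.7, -0.0]
grip_width: 0.35
grasp_force: 0.0
```

>>> step_arm(commands=[30, 0, 0, -0.03, 0, 0, 0, 30, 0, 0, -0.06, 0, 0, 0, 30, 0, 0, -0.09, 0, 0, 0, 30, 0, 0, -0.12, 0, 0, 0, 30, 0, 0, -0.15, 0, 0, 0, 30, 0, 0, -0.17, 0, 0, 0, 30, 0, 0, -0.185, 0, 0, 0, 30, 0, 0, -0.19, 0, 0, 0, 30, 0, 0, -0.19, 0, 0, 0, 30, 0, 0, -0.19, 0, 0, 0])

```text
clock: 2.6
position: [0.5309, 0.164, 0.1178]
ee_rot: [0.047, 0.999, 0.0, 0.0]
ft_force: [-0.1, 0.3, 1.0]
grip_width: 0.35
grasp_force: 0.0
```

Run:
```python
from h import *
a=[cv2.resize(cv2.cvtColor(camera(n),cv2.COLOR_RGB2BGR),(400,300)) for n in("wrist","scene")]
cv2.imwrite("pics/c1.png",np.hstack(a))
```

```text
(no output)
```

View pics/c1.png

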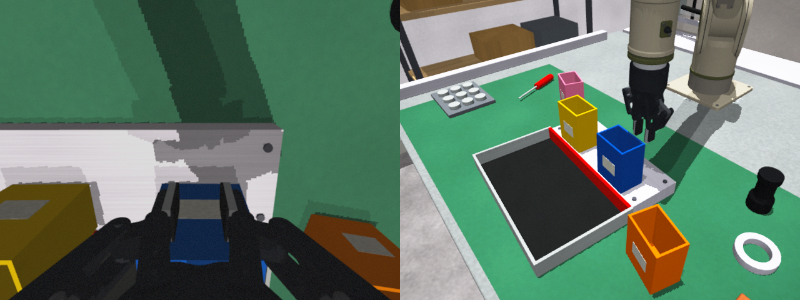

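The wrist view (left half) has both fingers at about (172..240, 215), centred behind the blue box. The scene view shows them clear behind its back face. I start the push at 40 mm/s.

>>> step_arm(commands=[30, 0.008, -0.001, 0, 0, 0, 0, 30, 0.017, -0.002, 0, 0, 0, 0, 30, 0.025, -0.0025, 0, 0, 0, 0, 30, 0.033, -0.003, 0, 0, 0, 0, 30, 0.042, -0.004, 0, 0, 0, 0, 30, 0.05, -0.005, 0, 0, 0, 0, 30, 0.058, -0.006, 0, 0, 0, 0, 30, 0.066, -0.007, 0, 0, 0, 0, 30, 0.075, -0.0075, 0, 0, 0, 0, 30, 0.083, -0.008, 0, 0, 0, 0])

```text
clock: 3.95
position: [0.5808, 0.1591, 0.1174]
ee_rot: [0.047, 0.999, 0.0, 0.0]
ft_force: [-0.5, 0.7, 1.4]
grip_width: 0.357
grasp_force: 0.8
```

Run:
```python
from h import *
a=[cv2.resize(cv2.cvtColor(camera(n),cv2.COLOR_RGB2BGR),(400,300)) for n in("top","scene")]
cv2.imwrite("pics/c2.png",np.hstack(a))
```

```text
(no output)
```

View pics/c2.png

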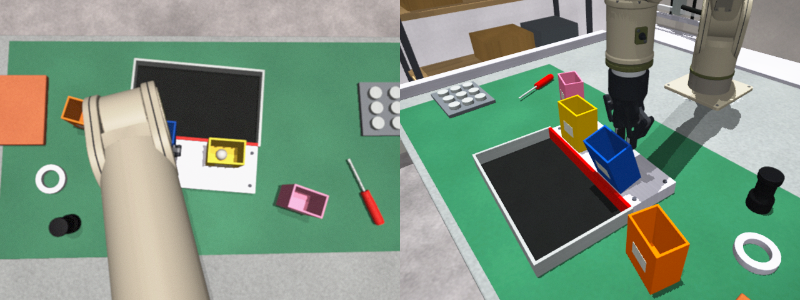

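The blue carrier, at about (612,160) in the scene half, is tipping squarely over the stop by about 20°. Yellow hasn't moved. I keep pushing.

>>> step_arm(commands=[30, 0.012, -0.001, 0.002, 0, 0, 0, 30, 0.023, -0.002, 0.004, 0, 0, 0, 30, 0.035, -0.0035, 0.006, 0, 0, 0, 30, 0.047, -0.005, 0.008, 0, 0, 0, 30, 0.058, -0.006, 0.01, 0, 0, 0, 30, 0.07, -0.007, 0.012, 0, 0, 0, 30, 0.082, -0.008, 0.014, 0, 0, 0, 30, 0.093, -0.009, 0.016, 0, 0, 0, 30, 0.105, -0.0105, 0.018, 0, 0, 0, 30, 0.117, -0.012, 0.02, 0, 0, 0])

```text
clock: 5.3
position: [0.651, 0.1519, 0.1294]
ee_rot: [0.047, 0.999, 0.0, -0.0]
ft_force: [0.4, -1.2, -0.6]
grip_width: 0.353
grasp_force: 0.0
```

Run:
```python
from h import *
a=[cv2.resize(cv2.cvtColor(camera(n),cv2.COLOR_RGB2BGR),(400,300)) for n in("top","scene")]
cv2.imwrite("pics/c3.png",np.hstack(a))
```

```text
(no output)
```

View pics/c3.png

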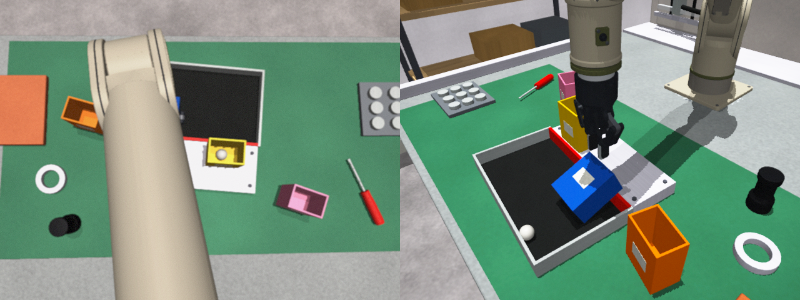

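The ball is out in the tray at about (527,232), and the carrier is falling over, no longer touching the fingers. I lift and back away.

>>> step_arm(commands=[30, -0.02, 0.002, 0.04, 0, 0, 0, 30, -0.06, 0.006, 0.09, 0, 0, 0, 30, -0.12, 0.02, 0.14, 0, 0, 0, 30, -0.18, 0.06, 0.17, 0, 0, 0, 30, -0.24, 0.12, 0.17, 0, 0, 0, 30, -0.29, 0.19, 0.17, 0, 0, 0, 30, -0.34, 0.26, 0.17, 0, 0, 0, 30, -0.39, 0.33, 0.17, 0, 0, 0, 30, -0.44, 0.4, 0.17, 0, 0, 0, 30, -0.44, 0.4, 0.17, 0, 0, 0])

```text
clock: 6.65
position: [0.3829, 0.3956, 0.2312]
ee_rot: [0.044, 0.999, 0.001, -0.001]
ft_force: [0.5, -0.7, -1.0]
grip_width: 0.352
grasp_force: 0.0
```

Run:
```python
from h import *
ims=[cv2.cvtColor(camera(n),cv2.COLOR_RGB2BGR) for n in("top","scene")]
cv2.imwrite("pics/t4.png",ims[0])
cv2.imwrite("pics/c4.png",np.hstack([cv2.resize(i,(400,300)) for i in ims]))
c=cv2.cvtColor(ims[0],cv2.COLOR_BGR2HSV)
r=cv2.minAreaRect(blob(c,(22,120,130),(32,255,255)));print("yellow",np.mean([ray("top",q,.145) for q in cv2.boxPoints(r)],0).round(4))
```

```text
yellow [ 0.5801 -0.0131  0.145 ]
```

View pics/c4.png

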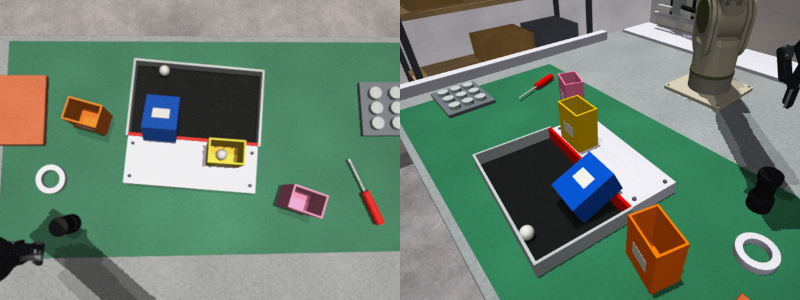

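Carrier and ball look the same in both pictures, and yellow hasn't moved (0.5 mm). One numeric check of the tilt and ball by triangulating across the two views, with a fresh pair to confirm both are at rest.

Run:
```python
from h import *
ims=[cv2.cvtColor(camera(n),cv2.COLOR_RGB2BGR) for n in("top","scene")]
print("top change px",int((cv2.absdiff(ims[0],cv2.imread("pics/t4.png"))[60:260,180:440].max(2)>60).sum()))
for n,i in zip(("top","scene"),ims):
    h=cv2.cvtColor(i,cv2.COLOR_BGR2HSV);c=blob(h,(105,120,60),(125,255,255))
    print(n,cv2.approxPolyDP(c,5,True)[:,0].tolist())
x,y=262,112
g=cv2.inRange(cv2.cvtColor(ims[0],cv2.COLOR_BGR2HSV)[y-16:y+16,x-16:x+16],(0,0,140),(180,60,255))
n,l,s,ce=cv2.connectedComponentsWithStats(g);print("ball comps",s[1:,:].tolist(),(ce[1:]+[x-16,y-16]).round(1).tolist())
b=ray("top",(x,y),.02);o=np.array([.6426-.0169+.0,.0666,0]);ex=np.array([.9955,-.0948,0]);ey=np.array([.0948,.9955,0]);print("ball st",((b-o)@ex).round(3),((b-o)@ey).round(3))
cv2.imwrite("pics/c5.png",np.hstack([cv2.resize(ims[0][130:250,190:330],(400,343)),cv2.resize(ims[1][220:370,210:385],(400,343))]))
```

```text
top change px 0
top [[236, 151], [225, 203], [231, 223], [281, 227], [289, 156]]
scene [[305, 244], [243, 295], [295, 357], [355, 302], [342, 278]]
ball comps [[0, 0, 32, 6, 129], [9, 8, 16, 15, 178]] [[262.1, 98.2], [262.7, 111.2]]
ball st 0.2 0.101
```

View pics/c5.png

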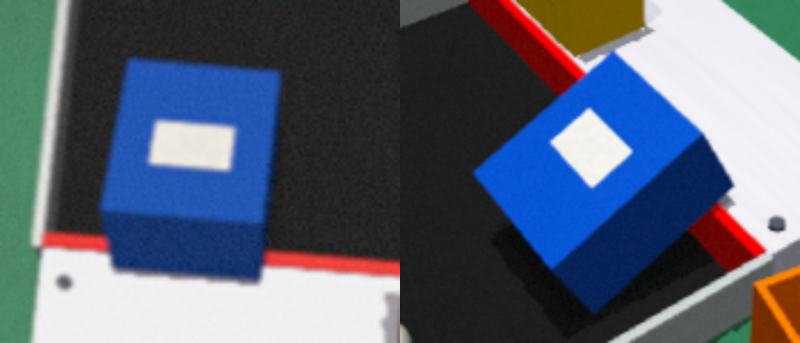

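Run:
```python
from h import *
P=[np.array(p["mtx"])@np.array(p["extrinsics"])[:3] for p in map(camera_params,("top","scene"))]
a=np.array([(289,156),(236,151),(282.7,208.7),(225,203)],float).T;b=np.array([(243,295),(278,338),(305,244),(342,279)],float).T
X=cv2.triangulatePoints(*P,a,b);X=(X[:3]/X[3]).T;print(X.round(3))
z=X[:2].mean(0)-X[2:].mean(0);print(np.linalg.norm(z),"tilt",np.degrees(np.arccos(z[2]/np.linalg.norm(z))),"yaw",np.degrees(np.arctan2(z[1],z[0])))
```

```text
[[0.74  0.1   0.059]
 [0.749 0.19  0.059]
 [0.641 0.11  0.1  ]
 [0.651 0.2   0.104]]
0.10815809687150794 tilt 113.4511267229159 yaw -5.795047439612562
```

Tilt is 113° and yaw is along the push axis. The side measures 108 mm (110 given), and the ball is at rest by the far wall, outside the carrier. I hand in.

```bash
python3 -c "
from workcell import *
print(hand_in())"
```

```text
the job is handed in; nothing more can be done
None
```

I handed the job in with the blue carrier lying at rest across the stop (tilted about 113°, mouth to the tray), its ball on the tray floor by the far wall, the yellow carrier unmoved and the arm clear; `hand_in()` returned no verdict.

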